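# Tighten the guarded cam clamp with its key

### The job

Clamp the aluminium bar in the fixture: take the T-handled key out of its wooden block, reach down through the round opening in the guard, seat it in the recessed star knob and turn the knob clockwise (seen from above) until the bar is pressed flat against the fence and the knob has clearly tightened - snug, not forced. Then draw the key out and stand it back in its block, without knocking the guard or disturbing the things lying about.

Things in the scene. Friction and masses are not known exactly. Their poses are not given: they have to be found in the camera images.
- fixture: Bolted-down dark steel clamping fixture, base 160 (x) x 150 (y) x 15 mm. Origin at bench level; the base reaches y -85 to +65 mm. At +y a fence 50 mm high runs along x. It is adjustable and not measured: its face towards -y was set anywhere from y = +32 to +36.6 mm. An end stop has its face at x = +60 mm. The bar lies between fence and clamp knob, open above.
- guard: Fixed grey sheet guard over the knob, 120 x 78 x 4 mm, top 108 mm above the bench, on a back wall and two posts. One round opening, 34 mm across, centred over the knob's axis. Origin and axes as the fixture's: opening centre at x = 0, y = -14.6 mm. Knocked if anything pushes it with more than 12 N.
- clamp_knob: Black four-lobed star knob, 42 mm across, under the guard opening, turning on a vertical axis. Origin on the axis at its top face, 62 mm above the bench, 42 mm below the guard's underside; z up. An eccentric steel disc under it (radius 18, offset 8 mm) presses the bar to the fence as it is turned clockwise seen from above (its yaw falls). It stays where it is left.
- knob_socket (a point): Centre of the mouth of the square socket in the knob's top; turns with the knob. Socket 13.5 mm wide, 18 mm deep, mouth chamfered 2 mm, sides along this point's x and y. Site yaw = fixture yaw minus the knob's turn, 0.1 to 0.35 rad at the start. The bar gets tight somewhere from 0.75 to 1.45 rad, by where the fence is set: feel for it. The key has 0.1 rad of play either way.
- knob_axis (a point): Point on the knob's axis at bench level, fixed in the fixture, its axes as the fixture's. Moment about it at the key: under 0.1 N m while the knob turns freely and while the bar slides; once the bar is on the fence it climbs steeply, by about 0.07 N m for each 0.03 rad at the handle. Snug is 0.18 to 0.32 N m; beyond 0.38 N m it is forced.
- blank: Loose aluminium flat bar 110 x 30 x 25 mm, 0.22 kg, lying nearly along the fixture's x in the fixture, 1 to 7 mm off the fence at the start. Origin: centre of its underside, x along its length. Well clamped it feels 5 to 25 N from the knob's disc; more spoils it.
- key_block: Fixed wooden block 60 x 60 x 85 mm with a vertical through hole, 18 mm across (3 mm chamfer), in the middle. Origin: centre of its underside. With the key standing in it the key's collar rests on the block's top.
- key: T-handled key, 0.16 kg, 122 mm long, upright in the block, tip 5 mm over the bench. Origin: centre of the lower tip, z up along it. Square tip 12 x 12 mm, sides along key x and y, 21 mm long (lowest 4 mm reduced to 9.5 mm); round shank 14 mm; collar 30 mm across at 80 to 86 mm from the tip. Seated in the knob the tip is 18 mm below the knob's top; 10 mm is enough to turn it.
- key_handle (a point): Middle of the key's flat grey handle, on the key's axis 104 mm above its tip, axes as the key's. The handle reaches from 86 to 122 mm above the tip, 40 mm wide in x, 16 mm thick in y: the grip is across y.
- mug: White mug, bystander, leave alone.
- oil_can: Steel can 54 mm across, 120 mm high, bystander.
- screwdriver: Screwdriver lying on the bench, bystander.
- offcut: Dark steel block 60 x 40 x 30 mm, bystander.
Not all that is in view belongs to the job. Of the things that look like the fixture, the middle-sized one is meant.

How it is judged:
On the way, in this order (a step that is already met when the one before it is completed fails the run):
1. the key has been lifted out of its block (height (world z) of key above 0.09 m), for 0.1 s.
2. the key's tip is seated in the knob's socket under the guard (z of key in the frame of clamp_knob below -0.009 m and horizontal distance between key and clamp_knob below 0.004 m), for 0.1 s.
3. with the key in the knob, the clamp presses the bar with 5 N or more (contact force between clamp_knob and blank above 5 N and z of key in the frame of clamp_knob below -0.005 m), for 0.2 s.
At the end, for the whole second after the job is handed in: The bar is pushed up to the fence (its origin beyond y = 16.5 mm in the fixture frame), square to it within 0.02 rad, and the clamp still presses it with more than 3 N; the key stands upright (within 0.1 rad) at rest in its block, within 5 mm of the middle and fully down (within 4 mm), let go (contact force between clamp_knob and blank above 3 N and y of blank in the frame of fixture above 0.0165 m and angle between the x axis of blank and the x axis of fixture, either way round below 0.02 rad and horizontal distance between key and key_block below 0.005 m and z of key in the frame of key_block below 0.009 m and angle between key's own z axis and vertical below 0.1 rad and linear speed of key below 0.02 m/s); the robot touches nothing.
It fails at once if the clamp is forced: more than 25 N on the bar (contact force between clamp_knob and blank above 25 N).
It fails at once if the guard is pushed with more than 12 N (contact force between anything else and guard above 12 N).
It fails at once if a bystander is moved more than 30 mm (distance of any of mug, oil_can, screwdriver, offcut from where it was at the start of the episode above 0.03 m).
It also fails if it takes over 72 s, if anything falls off the work surface, if the arm or the gripper's body presses on something with over 40 N, if the wrist force passes 120 N, or if a joint passes its speed limit or range.

### The arm

A 6-joint arm with a two-finger parallel gripper is mounted at the origin on the work surface. World frame = base frame: x ahead of the robot, y to its left, z up, the work surface at z = 0. Lengths are in m, angles in rad, forces in N, time in s.
With the tool pointing down it reaches from about 0.15 to 0.775 m from the base axis. Payload 6.1 kg.
Tool frame: the origin (TCP) lies at the very end of the fingers, on their centre line; the grasp point (between the pads) lies 19 mm behind it; z points along the fingers, y is the line along which they close (so a half turn about z gives the same grasp; the last joint's range is limited). The gripper opens to 85 mm and grips with 20 to 120 N. Pads are 22 mm wide; open, the fingers measure 114 mm over their backs; the gripper's body (76 mm by 85 mm) begins 54 mm behind the grasp point. The pads swing forward as they close: fully open they stand 13 mm farther back than shut.
Start: joints at [-1.234, 0.126, -0.04, 1.405, 0, 1.571], TCP at [0.173, -0.495, 0.231] pointing down, gripper open.
Joint ranges: [-2.72, 2.72], [-0.95, 1.95], [-1.27, 1.35], [-1.78, 2.02], [-1.46, 1.47], [-3.14, 3.14]. Speed limits (rad/s): [2.39, 2.39, 3.01, 3.14, 3.14, 3.14].

### API

Orientations are given as a rotation vector (axis times angle).
In Python, from station import bot, viewer gives the robot as it stands. The module is installed in compiled form; this text tells all that it offers.
- The arm moves only by the shell command python3 -m inch 'ROWS' [FORCE]. ROWS is JSON, a list of rows, each a list of 3 entries, a list of its own where there are three numbers: the shift along the tool's x, y, z as a fraction of full scale, then the turn about the tool's z as a fraction of full scale, then the opening, from 0 (shut) to 1 (fully open). In form: [[[dx, dy, dz], yaw, grip], ...]. A call has 1 to 10 rows; each row is the pose to reach, as a shift and turn from the pose commanded when the call began, along the tool's axes at that moment; what a row does not reach only later rows make up. Full scale, the value 1, is 100 cm for a shift and 45 degrees for a turn. A row lasts 1/8 s, in which the tool goes at most 62.5 mm and 10.7 degrees, less where a joint would pass 70% of its speed; a pose out of reach is approached as far as the arm can. A call with a number of a shift or a turn outside -1 to 1 is refused whole. A call with a gripper value outside its range is refused whole. The fingers move at their own pace and stop on an object; FORCE is the grip in N (left out, the last holds). Time passes only in rows, so rows that repeat a pose let the fingers close. It gives the time, the measured TCP pose, the force, the opening and the grip force at its end, in the units of the state.
- bot.state(): the state, without advancing time (a new reading comes with each control period).
- viewer.get_image(name): name is "side" or "top" or "wrist"; returns (picture, depth): 400x640x3 uint8, red, green, blue; 400x640 float32, m along the optical axis (not along the pixel's ray), 0 where there is no reading.
- viewer.camera_model(name): a dict with "fx", "fy", "cx", "cy" (pixels), "xyz" and "orientation" of the camera in the world; the wrist camera has in their place "mount" (4x4, takes a point from camera to tool coordinates, whose origin is the TCP and whose axes are the flange's). Camera axes: x right, y down, z forward; pixel columns grow to the right and rows downward; lengths in m; the calibration is good to about 2 mm. A picture is of the moment at which its call begins: read the wrist's pose just before it. camera_model takes no time and is no camera call.
- bot.close_job(): hands the job in; it is judged then, once.
The state is a dict: "time_s": time; "q": joint angles; "joint_vel": joint speeds; "effort": joint torques, N m; "eef_pos": TCP position; "orientation": TCP orientation; "ft_force": force on the tool from outside, world axes, zero at the start; "wrist_torque": the same for the moment, N m; "grip_width": opening from 0.0 (shut) to 1.0 (fully open); "gripper_force": force on a finger pad.
Only numpy, scipy, OpenCV 4.12 (cv2) and the standard library are available. Lean on these libraries where they do the work, as an engineer would, in place of code of your own. Each camera call takes 0.05 s, during which the arm holds its last target. There are 200 camera calls.

## Working session

There is one attempt and no reset: what is moved stays moved. The work goes in short steps, Python scripts to look and compute and a shell command to move; the robot and the scene stay as the last step left them, time stands still between calls to the robot, and variables do not carry over. Pictures are saved under pics/ and viewed, at most 10 in all, crops included, and the job is handed in when it is done.

```bash
mkdir -p pics; cat > h.py <<'E'
import numpy as np,cv2
from scipy.spatial.transform import Rotation as R
from station import bot,viewer
def pose(n,st=None):
    m=viewer.camera_model(n)
    K=(m['fx'],m['fy'],m['cx'],m['cy'])
    if 'mount' in m:
        st=st or bot.state()
        T=np.eye(4);T[:3,:3]=R.from_rotvec(st['orientation']).as_matrix();T[:3,3]=st['eef_pos']
        return K,T@np.array(m['mount'])
    T=np.eye(4);o=np.array(m['orientation'])
    T[:3,:3]=R.from_rotvec(o).as_matrix() if o.shape==(3,) else o
    T[:3,3]=m['xyz'];return K,T
def grab(n,f):
    K,T=pose(n);im,d=viewer.get_image(n)
    cv2.imwrite('pics/'+f+'.png',im[:,:,::-1]);np.savez('pics/'+f,d=d,K=K,T=T,im=im);return im,d,K,T
def load(f):
    z=np.load('pics/'+f+'.npz');return z['im'],z['d'],z['K'],z['T']
def cloud(d,K,T):
    v,u=np.mgrid[:d.shape[0],:d.shape[1]]
    P=np.stack([(u-K[2])/K[0]*d,(v-K[3])/K[1]*d,d],-1)
    W=P@T[:3,:3].T+T[:3,3];W[d==0]=np.nan;return W
def proj(p,K,T):
    c=(np.array(p)-T[:3,3])@T[:3,:3];return K[0]*c[...,0]/c[...,2]+K[2],K[1]*c[...,1]/c[...,2]+K[3]
E
python3 - <<'E'
from h import *
print(bot.state())
for n in('top','side'):
    im,d,K,T=grab(n,n+'0');print(n,K,T.round(3).tolist())
E
```

```text
{'time_s': 0.0, 'q': array([-1.23400469e+00,  1.26403350e-01, -4.06330999e-02,  1.40541331e+00,
        5.57106491e-06,  1.57080795e+00]), 'joint_vel': array([-0.00013285, -0.00149437,  0.00061357,  0.00197887, -0.000673  ,
       -0.00019521]), 'effort': array([ 2.36262113e-04, -4.35914648e+01,  3.52923918e+01,  1.74053747e-02,
        2.32822146e-05,  1.01636826e-05]), 'eef_pos': array([ 0.1733536 , -0.49510553,  0.23050475]), 'orientation': array([-3.09554963e+00, -5.26242949e-01,  4.26460288e-04]), 'ft_force': array([-0.80070563,  0.94207512,  0.02638754]), 'wrist_torque': array([-0.04569185, -0.03646882, -0.01813569]), 'gripper_force': 0.0, 'grip_width': 1.00244170090421}
top (385.79156902217295, 385.79156902217295, 324.9838051451333, 204.40356089292928) [[0.039, -0.978, 0.204, 0.303], [-0.999, -0.038, 0.009, -0.007], [-0.001, -0.204, -0.979, 1.095], [0.0, 0.0, 0.0, 1.0]]
side (366.1408845829201, 366.1408845829201, 319.5509892171135, 201.62577291226157) [[0.989, -0.068, 0.13, 0.389], [-0.147, -0.509, 0.848, -0.754], [0.008, -0.858, -0.514, 0.563], [0.0, 0.0, 0.0, 1.0]]
```

View pics/top0.png

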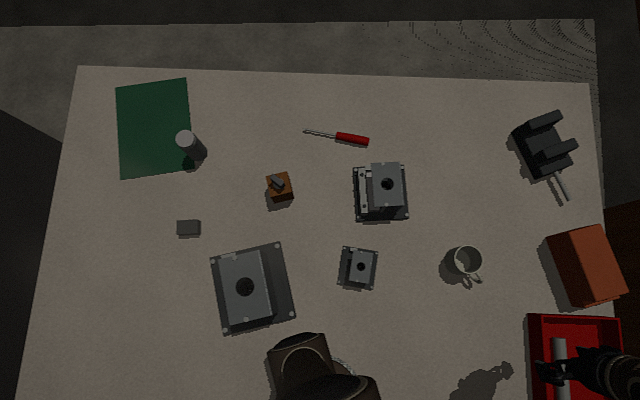

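View pics/side0.png

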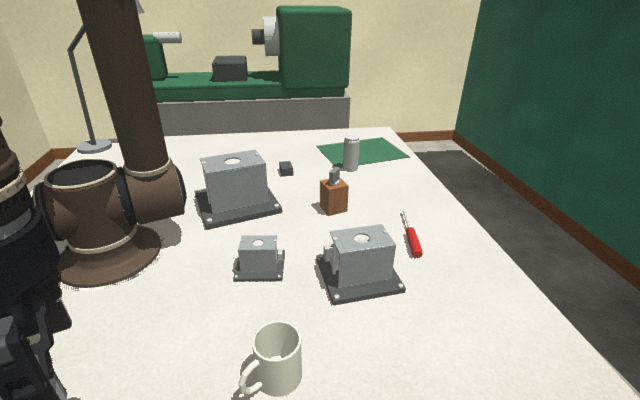

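The top view shows three fixtures: large (247,287), small (360,267) and middle (385,185). I choose the middle one, at (362,265) in the side view. The key stands in its block at (279,183) top and (334,178) side. Bystanders are the oil can (188,142), screwdriver (340,137), offcut (188,228) and mug (466,262).

```bash
python3 - <<'E'
from h import *
for n in('top0','side0'):
    im,d,K,T=load(n);W=cloud(d,K,T);x,y,z=W[...,0],W[...,1],W[...,2]
    for nm,reg,lo,hi in(('guard',(.2,.5,-.3,-.05),.098,.118),('fence',(.2,.5,-.3,-.05),.04,.06),('base',(.2,.5,-.3,-.05),.009,.02),('blocktop',(.25,.45,.03,.2),.078,.088),('handle',(.25,.45,.03,.2),.1,.135)):
        m=(z>lo)&(z<hi)&(x>reg[0])&(x<reg[1])&(y>reg[2])&(y<reg[3])
        P=W[m]; 
        if len(P)<5: print(n,nm,len(P));continue
        r=cv2.minAreaRect(P[:,:2].astype(np.float32)*1000)
        print(n,nm,len(P),np.median(P,0).round(3),np.round(r[0],1),np.round(r[1],1),round(r[2],1),'zmax',P[:,2].max().round(3))
im,_,_,_=load('top0')
cv2.imwrite('pics/c1.png',cv2.resize(im[130:240,250:430,::-1],None,fx=4,fy=4,interpolation=cv2.INTER_CUBIC))
print(viewer.camera_model('wrist'))
E
```

```text
top0 guard 0
top0 fence 25 [ 0.354 -0.099  0.042] [353.8 -98.1] [18.  15.6] 64.8 zmax 0.045
top0 base 668 [ 0.374 -0.105  0.012] [ 413.4 -118.8] [130.7 250.7] 64.4 zmax 0.02
top0 blocktop 90 [0.293 0.187 0.082] [304.1 172.7] [129.8  67. ] 15.9 zmax 0.088
top0 handle 109 [0.316 0.142 0.118] [315.8 142.1] [136.7   1.2] 15.7 zmax 0.135
side0 guard 0
side0 fence 283 [ 0.352 -0.122  0.05 ] [ 404.6 -111.4] [190.6  32.2] 6.6 zmax 0.06
side0 base 850 [ 0.386 -0.128  0.012] [ 415.7 -123. ] [132.2 249.8] 64.1 zmax 0.02
side0 blocktop 154 [0.315 0.142 0.083] [314.5 141.9] [133.8   7.5] 15.5 zmax 0.088
side0 handle 594 [0.312 0.142 0.118] [314.7 142.7] [134.5   8.5] 15.8 zmax 0.135
{'fx': 352.76922331027436, 'fy': 352.76922331027436, 'cx': 317.10362072027675, 'cy': 201.16126875912613, 'mount': array([[ 6.43621734e-04, -9.62807682e-01, -2.70186884e-01,
         6.79130054e-02],
       [ 9.99999793e-01,  6.23669900e-04,  1.59694761e-04,
        -8.55489217e-04],
       [ 1.47520850e-05, -2.70186931e-01,  9.62807884e-01,
        -1.41129571e-01],
       [ 0.00000000e+00,  0.00000000e+00,  0.00000000e+00,
         1.00000000e+00]])}
```

View pics/c1.png

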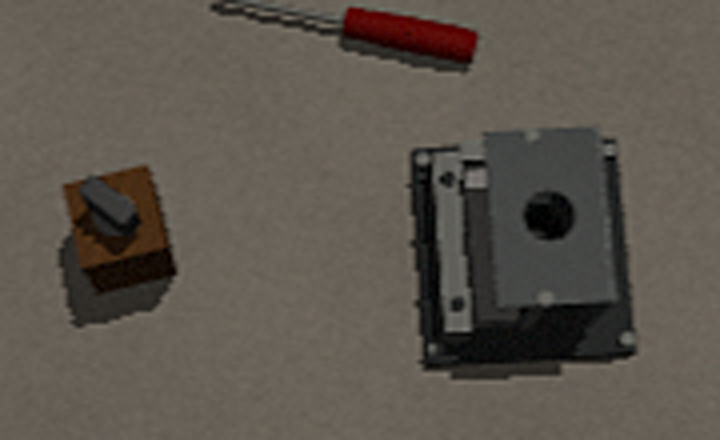

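The crop confirms the middle fixture: fence at crop (455,240) to the left, so fixture +y is about world +y, opening at crop (548,215), key at (108,205).

```bash
python3 - <<'E'
from h import *
for n,pts in(('top0',dict(guard=(395,200),fence=(363,190),base=(357,205),blocktop=(287,178),handle=(278,183))),('side0',dict(guard=(362,228),block=(334,190),handle=(335,177)))):
    im,d,K,T=load(n);W=cloud(d,K,T)
    for k,(u,v) in pts.items(): print(n,k,W[v,u].round(3),d[v,u])
def rect(n,reg,lo,hi,lab):
    im,d,K,T=load(n);W=cloud(d,K,T);x,y,z=W[...,0],W[...,1],W[...,2]
    m=(z>lo)&(z<hi)&(x>reg[0])&(x<reg[1])&(y>reg[2])&(y<reg[3])
    P=W[m];r=cv2.minAreaRect(P[:,:2].astype(np.float32)*1000) if len(P)>4 else ((0,0),(0,0),0)
    print(n,lab,len(P),np.median(P,0).round(4),np.round(r[0],1),np.round(r[1],1),round(r[2],1))
for n in('top0','side0'):
    rect(n,(.4,.65,-.32,-.06),.1,.115,'guard')
    rect(n,(.4,.65,-.32,-.06),.008,.02,'base')
    rect(n,(.4,.65,-.0,.2),.08,.088,'blocktop')
    rect(n,(.4,.65,-.0,.2),.108,.14,'handle')
# hole from two views, plane z=.108 and handle top centre
im,d,K,T=load('top0')
def ray(u,v,z):
    r=T[:3,:3]@np.array([(u-K[2])/K[0],(v-K[3])/K[1],1]);return T[:3,3]+r*(z-T[2,3])/r[2]
print('hole',ray(250+548/4,130+215/4,.108)); print('handle ends',ray(250+90/4,130+183/4,.127),ray(250+130/4,130+213/4,.127))
E
```

```text
top0 guard [ 0.528 -0.181  0.109] 1.008967
top0 fence [ 0.565 -0.102  0.053] 1.072567
top0 base [ 0.531 -0.089  0.013] 1.1047207
top0 blocktop [0.582 0.107 0.087] 1.0445844
top0 handle [0.556 0.125 0.13 ] 0.997015
side0 guard [ 0.579 -0.125  0.108] 0.79220927
side0 block [0.559 0.099 0.08 ] 0.9946342
side0 handle [0.564 0.115 0.111] 0.9924979
top0 guard 1195 [ 0.5692 -0.1578  0.1081] [ 571.7 -158.5] [121.3  78.6] 5.2
top0 base 966 [ 0.5178 -0.1632  0.015 ] [ 524.9 -151.1] [168.7 255.8] 87.3
top0 blocktop 313 [0.5586 0.1274 0.085 ] [565.6 131.7] [60.3 59.9] 17.0
top0 handle 106 [0.5635 0.1301 0.1269] [565.2 130.8] [38.3 16.3] 52.3
side0 guard 1397 [ 0.5671 -0.1675  0.1082] [ 569.3 -159.5] [121.6  82.2] 4.0
side0 base 1601 [ 0.5401 -0.2052  0.0153] [ 514.4 -170.7] [133.2 286.9] 64.9
side0 blocktop 195 [0.5586 0.1184 0.0851] [563.5 130.3] [60.5 62.5] 16.7
side0 handle 100 [0.5612 0.1209 0.1212] [563.  129.7] [40.3 17. ] 56.7
hole [ 0.57093506 -0.15985386  0.108     ]
handle ends [0.57573771 0.1409822  0.127     ] [0.55660802 0.11372967 0.127     ]
```

```bash
cat >> h.py <<'E'
def go(x,y,z,head_deg):
    s=bot.state();M=R.from_rotvec(s['orientation']).as_matrix()
    h=np.degrees(np.arctan2(M[1,0],M[0,0]));dl=M.T@(np.array([x,y,z])-s['eef_pos'])
    dh=(head_deg-h+180)%360-180
    print('t',round(s['time_s'],2),'pos',s['eef_pos'].round(4),'head',round(h,2),'tilt',round(np.degrees(np.arccos(-M[2,2])),2),'q',s['q'].round(2),'F',s['ft_force'].round(2),'M',s['wrist_torque'].round(3),'w',round(s['grip_width'],3),'| shift',dl.round(4),'yaw',round(-dh/45,3),'rows>=',max(abs(dh)/10.7,np.linalg.norm(dl)/.0625).round(1))
E
python3 -c "
from h import *
go(.507,-.182,.16,19.3)"
```

```text
t 0.1 pos [ 0.1734 -0.4952  0.2306] head 19.29 tilt 0.08 q [-1.23  0.13 -0.04  1.41 -0.    1.57] F [ 0.5   0.25 -0.74] M [-0.008  0.047  0.004] w 1.002 | shift [ 0.4184 -0.1853  0.0708] yaw -0.0 rows>= 7.4
```

```bash
python3 -m inch '[[[0.05,-0.022,0],0,1],[[0.11,-0.047,0],0,1],[[0.17,-0.074,0.01],0,1],[[0.23,-0.1,0.02],0,1],[[0.285,-0.125,0.04],0,1],[[0.34,-0.15,0.055],0,1],[[0.39,-0.172,0.065],0,1],[[0.418,-0.185,0.07],0,1],[[0.418,-0.185,0.07],0,1],[[0.418,-0.185,0.07],0,1]]'
python3 - <<'E'
from h import *
go(.507,-.182,.16,19.3)
im,d,K,T=grab('wrist','w1')
u,v=proj([.571,-.1595,.062],K,T);print(u,v)
u,v=int(u),int(v)
c=im[max(0,v-70):v+70,u-90:u+90,::-1]
g=np.clip(c.astype(float)*2.0,0,255).astype(np.uint8)
cv2.imwrite('pics/c2.png',cv2.resize(g,None,fx=4,fy=4,interpolation=cv2.INTER_CUBIC));print(max(0,v-70),u-90)
E
```

```text
time_s: 1.35
eef_pos: [0.5064, -0.1829, 0.1611]
orientation: [-3.097, -0.527, 0.001]
ft_force: [-0.4, -0.8, 0.4]
grip_width: 1.004
gripper_force: 0.0
t 1.35 pos [ 0.5064 -0.1829  0.1611] head 19.31 tilt 0.05 q [-0.35  0.16 -0.15  1.26 -0.    2.46] F [-0.44 -0.84  0.42] M [ 0.034 -0.032  0.007] w 1.004 | shift [ 0.0009 -0.0006  0.0011] yaw 0.0 rows>= 0.0
317.39625191196154 100.7918349564689
30 227
```

View pics/c2.png

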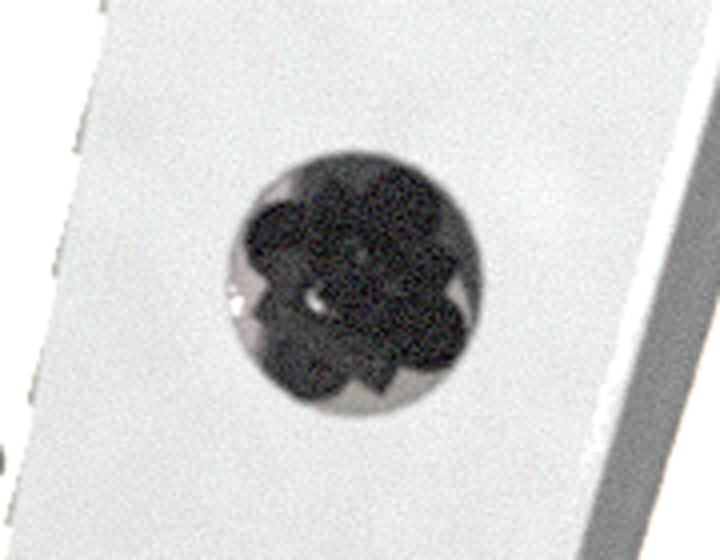

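The opening is at crop (357,285), with the black star knob showing below it. The socket itself is too dark to see, so I'll use depth and stretched contrast.

```bash
python3 - <<'E'
from h import *
im,d,K,T=load('w1');W=cloud(d,K,T);z=W[...,2]
# guard
m=(z>.1)&(z<.115)&(abs(W[...,0]-.571)<.09)&(abs(W[...,1]+.16)<.08)
P=W[m];r=cv2.minAreaRect(P[:,:2].astype(np.float32)*1000);print('guard',np.median(P[:,2]).round(4),r)
# hole contour on guard mask
sub=(m.astype(np.uint8))
H=((~m)&(np.hypot(W[...,0]-.571,W[...,1]+.16)<.035)) | np.isnan(z)
cy,cx=101,317
ys,xs=np.mgrid[:400,:640]
near=np.hypot(xs-cx,ys-cy)<45
hm=(near&~m).astype(np.uint8)
n,l,st,c=cv2.connectedComponentsWithStats(hm);i=l[cy,cx];
(u,v),rad=cv2.minEnclosingCircle(np.argwhere(l==i)[:,::-1].astype(np.float32));u2,v2=c[i]
for uu,vv in((u,v),(u2,v2)):
    ray=T[:3,:3]@np.array([(uu-K[2])/K[0],(vv-K[3])/K[1],1]);print('hole',uu,vv,rad,T[:3,3]+ray*(.108-T[2,3])/ray[2])
k=near&(z>.052)&(z<.07);print('knob top z',np.median(z[k]),k.sum())
s=near&(z>.035)&(z<.053)&(np.hypot(W[...,0]-.571,W[...,1]+.16)<.013);print('socket n',s.sum(),np.median(W[s],0) if s.any() else '',np.nanmin(z[s]) if s.any() else '')
P=W[s]
if s.sum()>10: print(cv2.minAreaRect(P[:,:2].astype(np.float32)*1000))
a=np.nan_to_num(z[70:135,285:350]);dd=np.clip((a-.035)/(.075-.035)*255,0,255).astype(np.uint8)
g=cv2.cvtColor(im[70:135,285:350],cv2.COLOR_RGB2GRAY);g=cv2.GaussianBlur(g,(3,3),0).astype(float);g=np.clip((g-5)*8,0,255).astype(np.uint8)
cv2.imwrite('pics/c3.png',cv2.resize(np.hstack([dd,g]),None,fx=6,fy=6,interpolation=cv2.INTER_NEAREST))
E
```

```text
guard 0.1066 ((569.7975463867188, -158.86175537109375), (120.77043151855469, 78.62520599365234), 5.398730278015137)
hole 315.2567443847656 101.00450134277344 32.21382141113281 [ 0.57039767 -0.15848761  0.108     ]
hole 315.6902795425667 101.04479034307496 32.21382141113281 [ 0.57045433 -0.15871094  0.108     ]
knob top z 0.059559521445893424 1966
socket n 409 [ 0.57007102 -0.15882373  0.04270153] 0.03554433177751859
((571.486572265625, -160.26683044433594), (15.754353523254395, 17.043437957763672), 78.12574768066406)
```

View pics/c3.png

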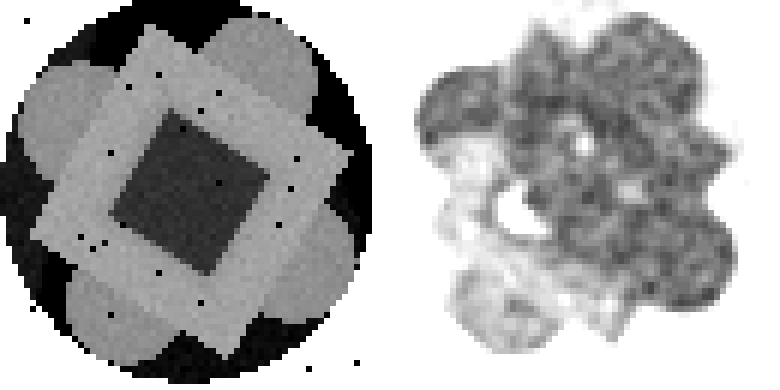

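Depth shows the square socket clearly, centre at crop (190,193). It lies at (0.5705,-0.159) with its sides at about -14° (mod 90) and the fixture yaw is 5.4°. Both fit the text. Next, the key from close by.

```bash
python3 -c "
from h import *
go(.524,.077,.2,53)"
```

```text
t 1.4 pos [ 0.5063 -0.1833  0.1613] head 19.25 tilt 0.03 q [-0.35  0.16 -0.15  1.26 -0.    2.46] F [ 0.02 -0.32  0.58] M [0.012 0.018 0.01 ] w 1.003 | shift [ 0.1025 -0.2399 -0.0387] yaw -0.75 rows>= 4.2
```

```bash
python3 -m inch '[[[0.01,-0.03,-0.03],-0.1,1],[[0.03,-0.08,-0.039],-0.25,1],[[0.055,-0.13,-0.039],-0.4,1],[[0.08,-0.185,-0.039],-0.55,1],[[0.095,-0.225,-0.039],-0.7,1],[[0.1025,-0.24,-0.039],-0.75,1],[[0.1025,-0.24,-0.039],-0.75,1],[[0.1025,-0.24,-0.039],-0.75,1]]'
cat > key.py <<'E'
from h import *
import sys
go(.524,.077,.2,53)
im,d,K,T=grab('wrist',sys.argv[1]);W=cloud(d,K,T)
c=np.array([.565,.131])
for lab,lo,hi in(('handle',.115,.14),('collar',.088,.1),('block',.08,.088)):
    m=(W[...,2]>lo)&(W[...,2]<hi)&(np.hypot(W[...,0]-c[0],W[...,1]-c[1])<.05)
    P=W[m];r=cv2.minAreaRect(P[:,:2].astype(np.float32)*1000);print(lab,m.sum(),np.median(P,0).round(4),P.mean(0).round(4),np.round(r[0],1),np.round(r[1],1),round(r[2],1))
    if lab=='handle':
        w,V=np.linalg.eigh(np.cov(P[:,:2].T));print('pca',np.degrees(np.arctan2(V[1,1],V[0,1])))
E
python3 key.py w2
```

```text
time_s: 2.4
eef_pos: [0.5243, 0.0761, 0.2004]
orientation: [2.813, 1.399, -0.0]
ft_force: [-0.1, 1.0, 0.3]
grip_width: 0.999
gripper_force: 0.0
t 2.4 pos [0.5243 0.0761 0.2004] head 52.88 tilt 0.03 q [ 0.14  0.14 -0.09  1.34 -0.    2.36] F [-0.05  1.03  0.26] M [-0.031 -0.008  0.075] w 0.999 | shift [ 0.0005 -0.0008  0.0004] yaw -0.003 rows>= 0.0
handle 1819 [0.5652 0.1319 0.1253] [0.5651 0.1317 0.1252] [564.6 131.3] [39.7 15.7] 53.5
pca 53.50038737511753
collar 374 [0.567  0.1309 0.0896] [0.5651 0.1313 0.0896] [564.6 131.1] [21.8 28.9] 53.6
block 5332 [0.5662 0.1327 0.0836] [0.5656 0.1321 0.0836] [564.9 131.2] [60.1 60.2] 16.5
```

```bash
python3 -c "
from h import *
go(.565,.1315,.0945,53.5)"
```

```text
t 2.45 pos [0.5243 0.0761 0.2004] head 52.88 tilt 0.02 q [ 0.14  0.14 -0.1   1.34 -0.    2.36] F [-0.5   0.75 -0.39] M [-0.01   0.007  0.036] w 1.0 | shift [ 0.0688 -0.001   0.1058] yaw -0.014 rows>= 2.0
```

```bash
python3 -m inch '[[[0.04,-0.001,0],-0.014,1],[[0.0688,-0.001,0],-0.014,1],[[0.0688,-0.001,0.03],-0.014,1],[[0.0688,-0.001,0.065],-0.014,1],[[0.0688,-0.001,0.095],-0.014,1],[[0.0688,-0.001,0.106],-0.014,1],[[0.0688,-0.001,0.106],-0.014,1]]' && python3 -c "
from h import *
go(.565,.1315,.0945,53.5)"
```

```text
time_s: 3.32
eef_pos: [0.5647, 0.1323, 0.0942]
orientation: [-2.804, -1.416, 0.001]
ft_force: [0.1, -0.3, 0.1]
grip_width: 1.0
gripper_force: 0.0
t 3.33 pos [0.5647 0.1323 0.0942] head 53.6 tilt 0.05 q [ 0.23  0.26 -0.17  1.13 -0.    2.44] F [ 0.08 -0.34  0.11] M [-0.001 -0.018 -0.007] w 1.0 | shift [-0.0005  0.0007 -0.0003] yaw 0.002 rows>= 0.0
```

```bash
python3 -m inch '[[[0,0,0],0,0],[[0,0,0],0,0],[[0,0,0],0,0],[[0,0,0],0,0],[[0,0,0],0,0],[[0,0,0],0,0],[[0,0,0],0,0],[[0,0,0],0,0]]' 80 && python3 -c "
from h import *
go(.565,.1315,.2,53.5)"
```

```text
time_s: 4.32
eef_pos: [0.5654, 0.1332, 0.0949]
orientation: [2.803, 1.418, 0.002]
ft_force: [0.2, -1.0, 5.2]
grip_width: 0.173
gripper_force: 78.5
t 4.33 pos [0.5654 0.1332 0.0949] head 53.67 tilt 0.08 q [ 0.23  0.26 -0.17  1.13 -0.    2.44] F [ 0.22 -0.96  5.16] M [-0.337 -0.166 -0.039] w 0.173 | shift [-0.0015  0.0008 -0.1051] yaw 0.004 rows>= 1.7
```

```bash
python3 -m inch '[[[0,0,-0.02],0,0],[[0,0,-0.05],0,0],[[0,0,-0.09],0,0],[[0,0,-0.13],0,0],[[0,0,-0.146],0,0],[[0,0,-0.146],0,0],[[0,0,-0.146],0,0]]' && python3 - <<'E'
from h import *
go(.5705,-.159,.24,76)
im,d,K,T=grab('wrist','w3')
g=np.clip(im[:,:,::-1].astype(float)*1.5,0,255).astype(np.uint8);cv2.imwrite('pics/c4.png',g)
grab('side','s3')
E
```

```text
time_s: 5.2
eef_pos: [0.5642, 0.1331, 0.2382]
orientation: [-2.802, -1.418, 0.005]
ft_force: [0.0, -0.3, -1.7]
grip_width: 0.175
gripper_force: 79.3
t 5.2 pos [0.5642 0.1331 0.2382] head 53.68 tilt 0.18 q [0.23 0.23 0.11 1.45 0.   2.44] F [ 0.02 -0.31 -1.74] M [ 0.013 -0.036 -0.009] w 0.175 | shift [-0.2317  0.1781 -0.0017] yaw -0.496 rows>= 4.7
```

View pics/c4.png

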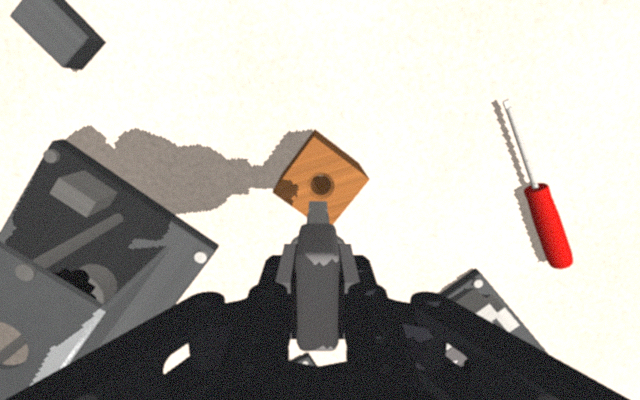

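The key hangs in the fingers, its tip at (318,205), and the empty block's hole shows at (321,184). I'll measure its tilt and tip height from depth.

```bash
python3 - <<'E'
from h import *
for n in('w3','s3'):
    im,d,K,T=load(n);W=cloud(d,K,T)
    p=np.array([.5642,.1331,.2382]);h=np.radians(53.68)
    D=W-p;X=D[...,0]*np.cos(h)+D[...,1]*np.sin(h);Y=D[...,0]*np.sin(h)-D[...,1]*np.cos(h);Z=D[...,2]
    m=(np.hypot(X,Y)<.03)&(Z<-.005)&(Z>-.11)
    print(n,m.sum(),'zmin',np.sort(Z[m])[:6].round(4))
    for a in(-.085,-.075,-.06,-.045,-.03,-.012):
        k=m&(abs(Z-a)<.004)
        if k.sum(): print(a,k.sum(),'X',np.percentile(X[k],[2,50,98]).round(4),'Y',np.percentile(Y[k],[2,50,98]).round(4))
E
```

```text
w3 521 zmin [-0.0868 -0.0868 -0.0864 -0.0864 -0.0863 -0.0862]
-0.085 46 X [0.0037 0.004  0.0044] Y [-0.0065 -0.0012  0.0048]
-0.075 58 X [0.0038 0.0041 0.0046] Y [-0.0064 -0.0006  0.0052]
-0.06 85 X [0.0001 0.0041 0.0053] Y [-0.0072 -0.0006  0.006 ]
-0.045 75 X [0.0031 0.0048 0.0054] Y [-0.0057 -0.0006  0.0039]
-0.012 23 X [0.0073 0.0089 0.0101] Y [-0.0126 -0.0102  0.0106]
s3 157 zmin [-0.0886 -0.0878 -0.0869 -0.0865 -0.0854 -0.0854]
-0.085 15 X [-0.0094 -0.0074  0.0023] Y [-0.0073  0.0002  0.0038]
-0.075 13 X [-0.0102 -0.0076  0.0023] Y [-0.0068  0.0003  0.0043]
-0.06 14 X [-0.0108 -0.008  -0.0006] Y [-0.0041  0.0013  0.0051]
-0.045 14 X [-0.0093 -0.0083 -0.003 ] Y [-0.0045  0.0017  0.0053]
-0.03 13 X [-0.0108 -0.0088 -0.0045] Y [-0.0051  0.0012  0.0051]
-0.012 11 X [-0.0175 -0.0103 -0.0046] Y [-0.0078  0.0012  0.0089]
```

```bash
python3 -m inch '[[[-0.03,0.02,0],0,0],[[-0.07,0.05,0],-0.1,0],[[-0.11,0.08,0],-0.2,0],[[-0.15,0.11,0],-0.3,0],[[-0.19,0.145,0],-0.4,0],[[-0.22,0.17,0],-0.49,0],[[-0.23,0.177,0],-0.496,0],[[-0.23,0.177,0],-0.496,0],[[-0.23,0.177,0],-0.496,0]]' && python3 -c "
from h import *
go(.571,-.1575,.2,76)"
```

```text
time_s: 6.42
eef_pos: [0.5711, -0.1558, 0.2401]
orientation: [-2.474, -1.935, -0.0]
ft_force: [1.4, -0.7, -1.4]
grip_width: 0.175
gripper_force: 79.1
t 6.42 pos [ 0.5711 -0.1558  0.2401] head 76.04 tilt 0.04 q [-0.27  0.26  0.14  1.45  0.    1.55] F [ 1.37 -0.68 -1.42] M [ 0.017 -0.055 -0.012] w 0.175 | shift [-0.0017  0.0003  0.0401] yaw 0.001 rows>= 0.6
```

```bash
python3 -m inch '[[[-0.0015,0.0003,0.015],0,0],[[-0.0015,0.0003,0.035],0,0],[[-0.0015,0.0003,0.055],0,0],[[-0.0015,0.0003,0.075],0,0],[[-0.0015,0.0003,0.08],0,0],[[-0.0015,0.0003,0.08],0,0]]' && python3 - <<'E'
from h import *
go(.571,-.1575,.15,76)
im,d,K,T=grab('wrist','w4');W=cloud(d,K,T)
p=bot.state()['eef_pos'];h=np.radians(76)
D=W-p;X=D[...,0]*np.cos(h)+D[...,1]*np.sin(h);Y=D[...,0]*np.sin(h)-D[...,1]*np.cos(h);Z=D[...,2]
for a in(-.085,-.075,-.06,-.045):
    k=(np.hypot(X,Y)<.011)&(abs(Z-a)<.004);print(a,k.sum(),np.percentile(X[k],[2,50,98]).round(4) if k.any() else '',np.percentile(Y[k],[2,50,98]).round(4) if k.any() else '')
m=abs(W[...,2]-.107)<.005
# hole rim: guard points nearest to expected centre, fit circle over rim pixels
hm=(~m).astype(np.uint8);cs,_=cv2.findContours(m.astype(np.uint8),cv2.RETR_CCOMP,cv2.CHAIN_APPROX_NONE)
pts=np.concatenate(cs)[:,0];Q=W[pts[:,1],pts[:,0]]
r=np.hypot(Q[:,0]-.5705,Q[:,1]+.159);Q=Q[(r<.022)&(r>.013)];print(len(Q))
from scipy.optimize import least_squares
s=least_squares(lambda c:np.hypot(Q[:,0]-c[0],Q[:,1]-c[1])-c[2],[.5705,-.159,.017],loss='soft_l1',f_scale=.0005);print('hole',s.x)
E
```

```text
time_s: 7.18
eef_pos: [0.5709, -0.1579, 0.16]
orientation: [-2.475, -1.935, 0.001]
ft_force: [0.2, -0.7, -1.8]
grip_width: 0.172
gripper_force: 79.1
t 7.17 pos [ 0.5709 -0.1579  0.16  ] head 76.04 tilt 0.04 q [-0.27  0.26 -0.03  1.28  0.    1.54] F [ 0.19 -0.75 -1.84] M [ 0.032 -0.009  0.001] w 0.172 | shift [ 0.0004 -0.      0.01  ] yaw 0.001 rows>= 0.2
-0.085 51 [0.0043 0.0047 0.005 ] [-0.0067 -0.0014  0.0046]
-0.075 65 [0.0034 0.0047 0.0056] [-0.0066 -0.0008  0.005 ]
-0.06 88 [0.0008 0.0048 0.0059] [-0.0073 -0.0008  0.0054]
-0.045 73 [0.0036 0.0054 0.0059] [-0.0059 -0.0008  0.0037]
159
hole [ 0.57050715 -0.15893138  0.01744983]
```

```bash
python3 -m inch '[[[0,0.0005,0.004],0,0],[[0,0.0005,0.008],0,0],[[0,0.0005,0.011],0,0],[[0,0.0005,0.014],0,0],[[0,0.0005,0.016],0,0],[[0,0.0005,0.018],0,0]]' && python3 -c "
from h import *
go(.571,-.158,.132,76)"
```

```text
time_s: 7.98
eef_pos: [0.5716, -0.1584, 0.1422]
orientation: [-2.475, -1.934, -0.0]
ft_force: [-0.4, 1.2, -2.0]
grip_width: 0.175
gripper_force: 79.3
t 7.97 pos [ 0.5716 -0.1584  0.1422] head 76.0 tilt 0.02 q [-0.27  0.27 -0.06  1.24  0.    1.54] F [-0.35  1.23 -2.04] M [ 0.34   0.13  -0.002] w 0.175 | shift [ 0.0003 -0.0007  0.0102] yaw -0.0 rows>= 0.2
```

```bash
python3 -m inch '[[[0,0,0.002],0,0],[[0,0,0.004],0,0],[[0,0,0.006],0,0],[[0,0,0.008],0,0],[[0,0,0.008],0,0]]' && python3 -c "
from h import *
go(.571,-.158,.132,76)"
```

```text
time_s: 8.6
eef_pos: [0.5716, -0.1585, 0.134]
orientation: [-2.475, -1.934, 0.0]
ft_force: [0.2, 1.1, -2.2]
grip_width: 0.175
gripper_force: 79.3
t 8.6 pos [ 0.5716 -0.1585  0.134 ] head 76.0 tilt 0.02 q [-0.27  0.27 -0.08  1.23  0.    1.54] F [ 0.19  1.1  -2.16] M [ 0.444  0.03  -0.004] w 0.175 | shift [ 0.0003 -0.0007  0.002 ] yaw 0.0 rows>= 0.0
```

```bash
python3 -m inch '[[[0.0005,0,0],0,0],[[0.0005,0,0],0.1,0],[[0.0005,0,0],0.2,0],[[0.0005,0,0],0.28,0],[[0.0005,0,0],0.36,0],[[0.0005,0,0],0.36,0]]' && python3 -c "
from h import *
go(.571,-.158,.132,76)"
```

```text
time_s: 9.35
eef_pos: [0.5716, -0.158, 0.1341]
orientation: [-2.722, -1.567, 0.0]
ft_force: [-0.3, 1.0, -3.6]
grip_width: 0.178
gripper_force: 79.0
t 9.35 pos [ 0.5716 -0.158   0.1341] head 59.84 tilt 0.03 q [-0.27  0.27 -0.08  1.23  0.    1.83] F [-0.26  0.99 -3.6 ] M [ 0.481  0.185 -0.032] w 0.178 | shift [-0.0003 -0.0005  0.0021] yaw -0.359 rows>= 1.5
```

```bash
cat > mz.py <<'E'
from h import *
go(.571,-.158,.132,76)
a=[]
for i in range(6):
    s=bot.state();a.append(np.r_[s['wrist_torque'],s['ft_force']]);viewer.get_image('side')
a=np.array(a);print('Mz',a[:,2].round(3),'mean',a.mean(0).round(3))
E
python3 -m inch '[[[0,0,0],0.05,0],[[0,0,0],0.1,0],[[0,0,0],0.13,0],[[0,0,0],0.13,0]]' && python3 mz.py
```

```text
time_s: 9.85
eef_pos: [0.5717, -0.158, 0.1341]
orientation: [-2.799, -1.426, 0.0]
ft_force: [0.1, 1.7, -3.1]
grip_width: 0.173
gripper_force: 78.9
t 9.85 pos [ 0.5717 -0.158   0.1341] head 53.99 tilt 0.02 q [-0.27  0.27 -0.08  1.23  0.    1.93] F [ 0.07  1.71 -3.1 ] M [ 0.546 -0.017  0.071] w 0.173 | shift [-0.0004 -0.0006  0.0021] yaw -0.489 rows>= 2.1
Mz [0.071 0.081 0.069 0.056 0.074 0.046] mean [ 0.546  0.017  0.066  0.096  1.788 -3.926]
```

```bash
python3 -m inch '[[[0,0,0],0.04,0],[[0,0,0],0.09,0],[[0,0,0],0.09,0]]' && python3 mz.py
```

```text
time_s: 10.52
eef_pos: [0.5718, -0.1581, 0.1342]
orientation: [-2.849, -1.325, 0.0]
ft_force: [0.5, 2.0, -5.5]
grip_width: 0.176
gripper_force: 78.7
t 10.53 pos [ 0.5718 -0.1581  0.1342] head 49.88 tilt 0.01 q [-0.27  0.27 -0.08  1.23  0.    2.  ] F [ 0.48  2.02 -5.46] M [ 0.545 -0.135  0.087] w 0.176 | shift [-0.0004 -0.0006  0.0022] yaw -0.58 rows>= 2.4
Mz [0.087 0.054 0.062 0.088 0.006 0.049] mean [ 0.531 -0.153  0.058  0.617  1.598 -5.45 ]
```

```bash
python3 -m inch '[[[0,0,0],0.03,0],[[0,0,0],0.06,0],[[0,0,0],0.06,0]]' && python3 mz.py
```

```text
time_s: 11.2
eef_pos: [0.5717, -0.1581, 0.1342]
orientation: [-2.879, -1.257, 0.0]
ft_force: [0.9, 1.5, -6.6]
grip_width: 0.176
gripper_force: 78.4
t 11.2 pos [ 0.5717 -0.1581  0.1342] head 47.17 tilt 0.01 q [-0.27  0.27 -0.08  1.23 -0.    2.05] F [ 0.87  1.54 -6.58] M [ 0.417 -0.244  0.077] w 0.176 | shift [-0.0004 -0.0006  0.0022] yaw -0.641 rows>= 2.7
Mz [0.077 0.059 0.104 0.092 0.035 0.072] mean [ 0.442 -0.286  0.073  1.315  1.208 -6.861]
```

```bash
python3 -m inch '[[[0,0,0.0005],0.03,0],[[0,0,0.001],0.06,0],[[0,0,0.001],0.06,0]]' && python3 mz.py
```

```text
time_s: 11.88
eef_pos: [0.5719, -0.1581, 0.1341]
orientation: [2.907, 1.189, 0.001]
ft_force: [-1.2, 2.0, 0.9]
grip_width: 0.178
gripper_force: 79.5
t 11.88 pos [ 0.5719 -0.1581  0.1341] head 44.48 tilt 0.05 q [-0.27  0.27 -0.08  1.22  0.    2.1 ] F [-1.16  1.99  0.85] M [0.646 0.19  0.064] w 0.178 | shift [-0.0006 -0.0007  0.0021] yaw -0.701 rows>= 2.9
Mz [0.064 0.039 0.095 0.083 0.051 0.013] mean [ 0.683  0.326  0.058 -1.254  1.989  2.102]
```

```bash
python3 -m inch '[[[0,0,0],0.03,0],[[0,0,0],0.06,0],[[0,0,0],0.06,0]]' && python3 mz.py
```

```text
time_s: 12.55
eef_pos: [0.5721, -0.1582, 0.1339]
orientation: [2.935, 1.119, 0.001]
ft_force: [-1.9, 2.7, 5.6]
grip_width: 0.177
gripper_force: 80.3
t 12.55 pos [ 0.5721 -0.1582  0.1339] head 41.74 tilt 0.06 q [-0.27  0.27 -0.08  1.22  0.    2.14] F [-1.93  2.72  5.6 ] M [0.629 0.402 0.062] w 0.177 | shift [-0.0007 -0.0008  0.0019] yaw -0.761 rows>= 3.2
Mz [0.062 0.058 0.062 0.087 0.109 0.032] mean [ 0.68   0.408  0.068 -1.626  2.188  5.488]
```

```bash
python3 -m inch '[[[0,-0.0003,-0.0005],0.03,0],[[0,-0.0006,-0.0005],0.06,0],[[0,-0.0006,-0.0005],0.06,0]]' && python3 mz.py
```

```text
time_s: 13.22
eef_pos: [0.5719, -0.158, 0.134]
orientation: [2.96, 1.05, 0.001]
ft_force: [2.4, -0.1, 2.9]
grip_width: 0.172
gripper_force: 79.9
t 13.22 pos [ 0.5719 -0.158   0.134 ] head 39.06 tilt 0.07 q [-0.27  0.27 -0.08  1.22 -0.    2.19] F [ 2.43 -0.12  2.9 ] M [ 0.129 -0.339  0.036] w 0.172 | shift [-0.0007 -0.0006  0.002 ] yaw -0.821 rows>= 3.5
Mz [0.036 0.09  0.039 0.053 0.102 0.12 ] mean [-2.000e-03 -4.680e-01  7.300e-02  2.138e+00 -2.710e-01  2.392e+00]
```

```bash
python3 -m inch '[[[0,0,0],0.03,0],[[0,0,0],0.06,0],[[0,0,0],0.06,0]]' && python3 mz.py
```

```text
time_s: 13.9
eef_pos: [0.5717, -0.1579, 0.134]
orientation: [2.984, 0.98, 0.001]
ft_force: [3.3, -2.2, 3.3]
grip_width: 0.174
gripper_force: 79.8
t 13.9 pos [ 0.5717 -0.1579  0.134 ] head 36.37 tilt 0.05 q [-0.27  0.27 -0.08  1.22 -0.    2.24] F [ 3.35 -2.18  3.25] M [-0.438 -0.989  0.087] w 0.174 | shift [-0.0006 -0.0003  0.002 ] yaw -0.881 rows>= 3.7
Mz [0.087 0.021 0.134 0.084 0.093 0.06 ] mean [-0.48  -1.049  0.08   3.661 -1.759  2.851]
```

```bash
python3 -m inch '[[[0,0.0004,0],0.03,0],[[0,0.0008,0],0.06,0],[[0,0.0008,0],0.06,0]]' && python3 mz.py
```

```text
time_s: 14.58
eef_pos: [0.5718, -0.1581, 0.1339]
orientation: [-3.007, -0.91, -0.0]
ft_force: [2.8, -0.7, 4.7]
grip_width: 0.173
gripper_force: 80.3
t 14.57 pos [ 0.5718 -0.1581  0.1339] head 33.68 tilt 0.02 q [-0.27  0.27 -0.08  1.22  0.    2.28] F [ 2.8  -0.68  4.73] M [-0.141 -0.863  0.045] w 0.173 | shift [-0.0006 -0.0005  0.0019] yaw -0.941 rows>= 4.0
Mz [0.045 0.096 0.031 0.077 0.062 0.041] mean [-0.138 -0.861  0.059  2.739 -0.58   5.055]
```

```bash
python3 -m inch '[[[0,0,0],0.03,0],[[0,0,0],0.06,0],[[0,0,0],0.06,0]]' && python3 mz.py
```

```text
time_s: 15.25
eef_pos: [0.5718, -0.1581, 0.1339]
orientation: [-3.027, -0.839, -0.0]
ft_force: [3.3, -0.3, 5.6]
grip_width: 0.174
gripper_force: 80.3
t 15.25 pos [ 0.5718 -0.1581  0.1339] head 30.98 tilt 0.02 q [-0.27  0.27 -0.08  1.22  0.    2.33] F [ 3.29 -0.29  5.62] M [-0.149 -0.898  0.074] w 0.174 | shift [-0.0007 -0.0005  0.0019] yaw -1.0 rows>= 4.2
Mz [0.074 0.041 0.085 0.067 0.068 0.042] mean [-0.146 -0.886  0.063  3.218 -0.402  5.139]
```

```bash
python3 -m inch '[[[0.0002,0.0002,-0.0003],0.03,0],[[0.0004,0.0003,-0.0003],0.06,0],[[0.0004,0.0003,-0.0003],0.06,0]]' && python3 mz.py
```

```text
time_s: 15.92
eef_pos: [0.5721, -0.1582, 0.134]
orientation: [-3.046, -0.767, 0.001]
ft_force: [1.4, 0.1, 4.5]
grip_width: 0.17
gripper_force: 80.2
t 15.93 pos [ 0.5721 -0.1582  0.134 ] head 28.28 tilt 0.04 q [-0.27  0.27 -0.07  1.23  0.    2.38] F [1.42 0.07 4.45] M [-0.024 -0.587  0.084] w 0.17 | shift [-0.0009 -0.0007  0.002 ] yaw -1.061 rows>= 4.5
Mz [0.084 0.114 0.126 0.054 0.087 0.106] mean [ 0.009 -0.526  0.095  1.501  0.022  4.717]
```

```bash
python3 -m inch '[[[0,0,0],0.03,0],[[0,0,0],0.06,0],[[0,0,0],0.06,0]]' && python3 mz.py
```

```text
time_s: 16.6
eef_pos: [0.5722, -0.1583, 0.134]
orientation: [-3.063, -0.695, 0.0]
ft_force: [1.2, 0.0, 3.5]
grip_width: 0.173
gripper_force: 80.1
t 16.6 pos [ 0.5722 -0.1583  0.134 ] head 25.58 tilt 0.02 q [-0.27  0.27 -0.07  1.23  0.    2.43] F [1.22 0.01 3.47] M [ 0.053 -0.345  0.09 ] w 0.173 | shift [-0.001  -0.0008  0.002 ] yaw -1.12 rows>= 4.7
Mz [0.09  0.117 0.083 0.141 0.099 0.109] mean [ 0.033 -0.329  0.106  1.188  0.399  3.681]
```

```bash
python3 -m inch '[[[0,0,0],0.03,0],[[0,0,0],0.05,0],[[0,0,0],0.05,0]]' && python3 mz.py
```

```text
time_s: 17.27
eef_pos: [0.5723, -0.1584, 0.134]
orientation: [3.077, 0.635, -0.0]
ft_force: [1.1, 0.2, 2.5]
grip_width: 0.171
gripper_force: 79.9
t 17.27 pos [ 0.5723 -0.1584  0.134 ] head 23.34 tilt 0.01 q [-0.27  0.27 -0.07  1.23 -0.    2.46] F [1.09 0.25 2.5 ] M [-0.099 -0.292  0.234] w 0.171 | shift [-0.001  -0.0008  0.002 ] yaw -1.17 rows>= 4.9
Mz [0.234 0.268 0.244 0.227 0.216 0.222] mean [-0.026 -0.273  0.235  0.707 -0.461  2.413]
```

```bash
python3 -m inch '[[[0,0,0],0.02,0],[[0,0,0],0.03,0],[[0,0,0],0.03,0]]' && python3 mz.py
```

```text
time_s: 17.95
eef_pos: [0.5723, -0.1584, 0.134]
orientation: [3.084, 0.599, -0.0]
ft_force: [1.1, -0.5, 1.2]
grip_width: 0.173
gripper_force: 79.8
t 17.95 pos [ 0.5723 -0.1584  0.134 ] head 21.99 tilt 0.01 q [-0.27  0.27 -0.07  1.23 -0.    2.49] F [ 1.07 -0.51  1.16] M [-0.134 -0.299  0.336] w 0.173 | shift [-0.001  -0.0008  0.002 ] yaw -1.2 rows>= 5.0
Mz [0.336 0.298 0.287 0.356 0.357 0.296] mean [-0.161 -0.264  0.322  0.915 -0.691  1.475]
```

```bash
python3 -m inch '[[[0,0,0],-0.04,0],[[0,0,0],-0.07,0],[[0,0,0],-0.07,0]]' && python3 mz.py
```

```text
time_s: 18.62
eef_pos: [0.5722, -0.1583, 0.134]
orientation: [-3.066, -0.684, 0.0]
ft_force: [0.8, 0.2, -0.2]
grip_width: 0.174
gripper_force: 79.6
t 18.62 pos [ 0.5722 -0.1583  0.134 ] head 25.16 tilt 0.02 q [-0.27  0.27 -0.07  1.23  0.    2.43] F [ 0.81  0.21 -0.16] M [-0.036 -0.231  0.02 ] w 0.174 | shift [-0.001  -0.0008  0.002 ] yaw -1.13 rows>= 4.8
Mz [ 0.02   0.024  0.04   0.046 -0.018  0.001] mean [-0.07  -0.225  0.019  0.584 -0.157  0.048]
```

```bash
python3 -m inch '[[[0,0,0],-0.04,0],[[0,0,0],-0.08,0],[[0,0,-0.004],-0.08,0],[[0,0,-0.01],-0.08,0],[[0,0,-0.018],-0.08,0],[[0,0,-0.03],-0.08,0]]' && python3 mz.py
```

```text
time_s: 19.68
eef_pos: [0.5721, -0.1583, 0.1647]
orientation: [-3.043, -0.78, 0.001]
ft_force: [0.2, -0.5, -2.0]
grip_width: 0.177
gripper_force: 79.2
t 19.68 pos [ 0.5721 -0.1583  0.1647] head 28.74 tilt 0.03 q [-0.27  0.26 -0.02  1.29 -0.    2.37] F [ 0.23 -0.53 -1.97] M [-0.018 -0.015  0.036] w 0.177 | shift [-0.0008 -0.0008  0.0327] yaw -1.05 rows>= 4.4
Mz [ 0.036 -0.001 -0.016 -0.002  0.027 -0.007] mean [-0.014 -0.014  0.006  0.062  0.018 -1.351]
```

```bash
python3 -m inch '[[[0,0,-0.03],0,0],[[0,0,-0.065],0,0],[[0,0,-0.08],0,0],[[0,0,-0.08],0,0]]' && python3 -c "
from h import *
go(.565,.1328,.245,53.6)
im,d,K,T=grab('top','t5');W=cloud(d,K,T)
a=np.radians(5.4);c=np.array([.5705,-.159])
D=W[...,:2]-c;fx=D[...,0]*np.cos(a)+D[...,1]*np.sin(a);fy=-D[...,0]*np.sin(a)+D[...,1]*np.cos(a)-.0146
z=W[...,2]
for n,lo,hi in(('fence',.045,.056),('bar',.035,.0445)):
    m=(abs(fx)<.05)&(fy>-.0)&(fy<.06)&(z>lo)&(z<hi);print(n,m.sum(),np.percentile(fy[m],[2,50,98]).round(4),np.median(z[m]))
"
```

```text
time_s: 20.48
eef_pos: [0.5728, -0.1585, 0.2445]
orientation: [3.043, 0.78, 0.002]
ft_force: [-0.5, -0.2, -1.7]
grip_width: 0.176
gripper_force: 79.4
t 20.48 pos [ 0.5728 -0.1585  0.2445] head 28.75 tilt 0.08 q [-0.27  0.26  0.15  1.46  0.    2.37] F [-0.46 -0.17 -1.73] M [ 0.022 -0.058  0.042] w 0.176 | shift [ 0.1333 -0.2591 -0.0006] yaw -0.552 rows>= 4.7
fence 253 [0.0348 0.0451 0.0545] 0.05037994035884785
bar 193 [0.0166 0.0259 0.0543] 0.04034344732410511
```

```bash
python3 -m inch '[[[0.02,-0.04,0],-0.1,0],[[0.045,-0.09,0],-0.2,0],[[0.07,-0.14,0],-0.3,0],[[0.1,-0.19,0],-0.42,0],[[0.122,-0.237,0],-0.52,0],[[0.1333,-0.259,0],-0.552,0],[[0.1333,-0.259,0],-0.552,0],[[0.1333,-0.259,0],-0.552,0],[[0.1333,-0.259,0],-0.552,0]]' && python3 - <<'E'
from h import *
go(.565,.1328,.19,53.6)
im,d,K,T=grab('wrist','w6');W=cloud(d,K,T)
s=bot.state();p=s['eef_pos'];M=R.from_rotvec(s['orientation']).as_matrix();L=(W-p)@M
X,Y,Z=L[...,0],L[...,1],L[...,2]
for a in(.085,.075,.06,.045):
    k=(np.hypot(X,Y)<.011)&(abs(Z-a)<.004);print(a,k.sum(),np.percentile(X[k],[2,50,98]).round(4),np.percentile(Y[k],[2,50,98]).round(4))
k=(np.hypot(X,Y)<.011)&(Z>.03)&(Z<.11);print('tip',np.sort(Z[k])[-5:])
# hole centre in block top
m=(abs(W[...,2]-.0836)<.004);cs,_=cv2.findContours(m.astype(np.uint8),cv2.RETR_CCOMP,cv2.CHAIN_APPROX_NONE)
q=np.concatenate(cs)[:,0];Q=W[q[:,1],q[:,0]];r=np.hypot(Q[:,0]-.565,Q[:,1]-.1315);Q=Q[(r<.017)]
from scipy.optimize import least_squares
f=least_squares(lambda c:np.hypot(Q[:,0]-c[0],Q[:,1]-c[1])-c[2],[.565,.1315,.011],loss='soft_l1',f_scale=.0005);print('hole',len(Q),f.x)
m2=m&(np.hypot(W[...,0]-.565,W[...,1]-.1315)<.045);print(cv2.minAreaRect(W[m2][:,:2].astype(np.float32)*1000))
E
```

```text
time_s: 21.65
eef_pos: [0.5646, 0.1317, 0.2437]
orientation: [2.805, 1.414, -0.001]
ft_force: [-0.5, -1.3, -1.1]
grip_width: 0.174
gripper_force: 79.3
t 21.65 pos [0.5646 0.1317 0.2437] head 53.49 tilt 0.04 q [ 0.23  0.23  0.12  1.46 -0.    2.44] F [-0.52 -1.34 -1.13] M [-0.044 -0.009  0.019] w 0.174 | shift [ 0.0011 -0.0003  0.0537] yaw -0.002 rows>= 0.9
0.085 47 [0.0039 0.0041 0.0045] [-0.0064 -0.0004  0.0049]
0.075 61 [0.0032 0.0041 0.0047] [-0.0062 -0.0005  0.0053]
0.06 89 [0.0001 0.0043 0.0054] [-0.007  -0.0005  0.0061]
0.045 73 [0.0029 0.0049 0.0053] [-0.0053 -0.0005  0.0043]
tip [0.08649379 0.08651883 0.08665328 0.08669436 0.08675199]
hole 80 [0.56481307 0.13111174 0.00964647]
((564.9093017578125, 131.12489318847656), (60.32289505004883, 60.22185134887695), 16.671356201171875)
```

```bash
python3 -m inch '[[[0.0015,0.0001,0.02],0,0],[[0.0015,0.0001,0.045],0,0],[[0.0015,0.0001,0.06],0,0],[[0.0015,0.0001,0.066],0,0],[[0.0015,0.0001,0.072],0,0],[[0.0015,0.0001,0.078],0,0],[[0.0015,0.0001,0.078],0,0]]' && python3 mz.py
```

```text
time_s: 22.58
eef_pos: [0.5658, 0.1337, 0.1659]
orientation: [2.804, 1.416, -0.0]
ft_force: [0.4, -1.0, -2.4]
grip_width: 0.171
gripper_force: 79.1
t 22.57 pos [0.5658 0.1337 0.1659] head 53.58 tilt 0.05 q [ 0.23  0.24 -0.05  1.29 -0.    2.44] F [ 0.38 -1.02 -2.41] M [-0.466 -0.254 -0.007] w 0.171 | shift [-0.2316  0.1773  0.0342] yaw -0.498 rows>= 4.7
Mz [-0.007  0.037  0.049  0.012  0.001 -0.024] mean [-0.546 -0.23   0.011  0.809 -1.749 -3.03 ]
```

```bash
python3 -m inch '[[[-0.0003,0.0006,0.01],0,0],[[-0.0003,0.0006,0.025],0,0],[[-0.0003,0.0006,0.04],0,0],[[-0.0003,0.0006,0.055],0,0],[[-0.0003,0.0006,0.065],0,0],[[-0.0003,0.0006,0.068],0,0],[[-0.0003,0.0006,0.068],0,0]]' && python3 mz.py
```

```text
time_s: 23.75
eef_pos: [0.5657, 0.1334, 0.0978]
orientation: [-2.804, -1.416, 0.001]
ft_force: [0.7, -1.6, -2.7]
grip_width: 0.178
gripper_force: 79.2
t 23.75 pos [0.5657 0.1334 0.0978] head 53.59 tilt 0.04 q [ 0.23  0.26 -0.17  1.14  0.    2.44] F [ 0.7  -1.62 -2.69] M [-0.459 -0.073  0.002] w 0.178 | shift [-0.2313  0.1772 -0.0342] yaw -0.498 rows>= 4.7
Mz [ 0.002  0.002  0.018  0.006 -0.015 -0.001] mean [-4.660e-01 -1.800e-02  2.000e-03  9.200e-02 -1.879e+00 -2.764e+00]
```

```bash
python3 -m inch '[[[0,0,0.0015],0,0],[[0,0,0.0028],0,0],[[0,0,0.0028],0,0]]' && python3 mz.py
```

```text
time_s: 24.42
eef_pos: [0.5662, 0.1335, 0.0954]
orientation: [2.804, 1.416, 0.001]
ft_force: [1.1, -1.9, -3.1]
grip_width: 0.178
gripper_force: 79.3
t 24.43 pos [0.5662 0.1335 0.0954] head 53.59 tilt 0.03 q [ 0.23  0.26 -0.17  1.14 -0.    2.44] F [ 1.07 -1.92 -3.09] M [-0.442 -0.279 -0.037] w 0.178 | shift [-0.2317  0.1769 -0.0367] yaw -0.498 rows>= 4.7
Mz [-0.037 -0.015 -0.004 -0.011  0.037  0.05 ] mean [-0.403 -0.363  0.003  1.351 -1.55  -1.547]
```

```bash
python3 -m inch '[[[0,0,0.0005],0,0],[[0,0,0.0005],0,0.3],[[0,0,0.0005],0,0.6],[[0,0,0.0005],0,1],[[0,0,0.0005],0,1],[[0,0,0.0005],0,1],[[0,0,0.0005],0,1],[[0,0,0.0005],0,1]]' && python3 -m inch '[[[0,0,-0.02],0,1],[[0,0,-0.06],0,1],[[0,0,-0.1],0,1],[[-0.04,0,-0.11],0,1],[[-0.0688,0,-0.11],0,1],[[-0.0688,0,-0.11],0,1],[[-0.0688,0,-0.11],0,1]]' && python3 key.py w7 && python3 -c "
from h import *
im,d,K,T=grab('side','s7')
cv2.imwrite('pics/c7.png',np.hstack([im,load('w7')[0]])[:,::2,::-1][:, :])"
```

```text
time_s: 25.72
eef_pos: [0.5659, 0.1334, 0.0948]
orientation: [-2.804, -1.416, 0.0]
ft_force: [0.2, -0.6, -0.3]
grip_width: 1.001
gripper_force: 0.0
time_s: 26.6
eef_pos: [0.5254, 0.0782, 0.2049]
orientation: [-2.804, -1.416, -0.001]
ft_force: [-0.6, 1.2, 1.3]
grip_width: 1.006
gripper_force: 0.0
t 26.6 pos [0.5254 0.0782 0.2049] head 53.58 tilt 0.03 q [ 0.15  0.14 -0.08  1.35  0.    2.35] F [-0.63  1.21  1.29] M [ 0.004 -0.024  0.051] w 1.006 | shift [-0.0018 -0.0004  0.0049] yaw 0.013 rows>= 0.1
handle 1757 [0.5646 0.1331 0.1254] [0.5646 0.1329 0.1252] [564.1 132.5] [39.6 15.9] 54.1
pca 54.039168029368795
collar 362 [0.5676 0.1319 0.0896] [0.5647 0.132  0.0897] [564.3 132.2] [21.7 28.9] 53.5
block 5100 [0.567  0.1319 0.0837] [0.5658 0.1318 0.0836] [564.9 131.3] [60.1 60.2] 16.6
```

View pics/s7.png

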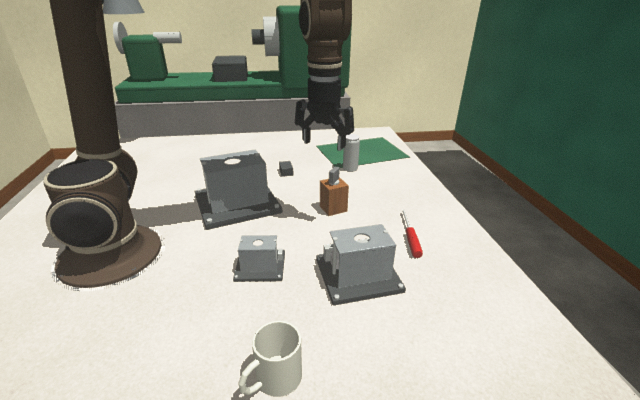

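The side view shows the key upright in its block at (334,180). The close measurement puts its handle top at the same height as at the start, and all bystanders are in place. The gripper is clear, so I'm handing in.

```bash
python3 -c "
from station import bot
print(bot.close_job())"
```

```text
the job is handed in; nothing more can be done
None
```

The job is handed in after about 27 s of robot time, but no verdict came back: I tightened the knob to about 0.32 N m (the top of the snug range), drew the key out and stood it back upright in its block, and did not check the bar's squareness after clamping.

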